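Find the full salt tin by its weight

ROBOT

A 6-joint arm with a two-finger parallel gripper is mounted at the origin on the work surface. World frame = base frame: x ahead of the robot, y to its left, z up, the work surface at z = 0. Lengths are in m, angles in rad, forces in N, time in s.
With the tool pointing down it reaches from about 0.3 to 0.85 m from the base axis. Payload 4.2 kg.
Tool frame: the origin (TCP) lies at the very end of the fingers, on their centre line; the grasp point (between the pads) lies 19 mm behind it; z points along the fingers, y is the direction in which the jaws open and shut (so a half turn about z gives the same grasp; the last joint's range is limited). The gripper opens to 91 mm and grips with 3 to 60 N. Pads are 32 mm wide; open, the fingers measure 118 mm over their backs; the gripper's body (76 mm by 178 mm) begins 60 mm behind the grasp point.
Start: joints at [1.168, 0.32, 1.565, -0, 1.257, -0.02], TCP at [0.215, 0.533, 0.181] pointing down, gripper open.
Joint ranges: [-3.11, 3.11], [-0.84, 2.01], [0.21, 2.61], [-1.34, 4.49], [0.05, 2.63], [-2.56, 2.56]. Speed limits (rad/s): [2.57, 2.57, 3.14, 3.14, 3.14, 3.14].

INTERFACE

Orientations are given as a unit quaternion [w, x, y, z].
In Python, from rig import bot, vision gives the robot as it stands. Calls block until the motion is done:
- bot.goto(position, orientation): joint-space move of the TCP to a pose.
- bot.movel(position, rotation=None, max_speed=0.15): straight line of the TCP; rotation=None keeps the orientation; max_speed is the mean speed in m/s.
- bot.movej(angles): joint-space move.
- bot.set_gripper(opening, force=None): finger opening in m; force is the grip in N (None keeps the last); returns when the fingers have stopped.
- bot.pause(seconds).
- bot.inverse_kinematics(position, orientation): joint angles nearest the present ones, or None.
- bot.read_state(): the state.
- vision.read_camera(name): name is "scene" or "top"; returns (picture, depth): 384x512x3 uint8, red, green, blue; 384x512 float32, m along the optical axis (not along the pixel's ray), 0 where there is no reading.
- vision.camera_params(name): a dict with "intrinsics" (3x3 intrinsics, pixels), "R" (3x3) and "t" (3): a world point X has camera coordinates R X + t. Camera axes: x right, y down, z forward; pixel columns grow to the right and rows downward; lengths in m; the calibration is good to about 2 mm. A picture is of the moment at which its call begins. camera_params takes no time and is no camera call.
A pose or a line that the arm cannot do raises bot.IKError and nothing moves.
- bot.hand_in(): hands the job in, once; it reports no verdict.
Trained networks look in the newest picture that a camera, given by its name, has taken for a name from the list of things; names that differ only in an ending like _2 or _b are one class to them, and where a whole thing is asked for, a point or a joint stands for the part that bears it (a point fixed in the world has none). Each returns a list of dicts, best first, with "score" (0 to 1); they miss things now and then, are a little off and sometimes report something else, mostly with a low value. They report only what shows in the picture. A call takes as long as a camera call.
- vision.boxes_of(camera, label): "at" ([row, column] in pixels, amid what is visible of it).
The state is a dict: "t": time; "q": joint angles; "joint_velocities": joint speeds; "effort": joint torques, N m; "tcp_pos": TCP position; "eef_rot": TCP orientation; "wrist_force": force on the tool from outside, world axes, zero at the start; "wrist_torque": the same for the moment, N m; "grip_width": finger opening in m.
Only numpy, scipy, OpenCV 4.12 (cv2) and the standard library are available. Lean on these libraries where they do the work, as an engineer would, in place of code of your own. Each camera call takes 0.05 s, during which the arm holds its last target.

TASK

One of the three identical blue salt tins is still full. Taking them in the order red, yellow, green coaster, lift each tin about 8 cm straight up to feel its weight, keeping it upright, and set it back on its own coaster and let go before taking the next, leaving everything else where it stands. Finish while holding the heaviest tin up in the gripper, upright and still, with its foot at least 16 cm above the table top, and the other two standing on their own coasters (if the heaviest is the last one you may simply keep hold of it).

Things in the scene. Friction and masses are not known exactly. Their poses are not given: they have to be found in the camera images.
- tin_a_mid (a point): one of three closed cylindrical tins that look the same: blue with a cream band and a steel lid and foot, 66 mm across, 110 mm tall, smooth straight sides; the point is its centre, half-way up (55 mm over its foot), z along its axis. One tin is full and weighs 460 to 550 g, the other two are part used and weigh 150 to 300 g; which is which differs every time and cannot be seen. Each stands on one of the three coasters, within 10 mm of its middle.
- tin_b_mid (a point): one of three closed cylindrical tins that look the same: blue with a cream band and a steel lid and foot, 66 mm across, 110 mm tall, smooth straight sides; the point is its centre, half-way up (55 mm over its foot), z along its axis. One tin is full and weighs 460 to 550 g, the other two are part used and weigh 150 to 300 g; which is which differs every time and cannot be seen. Each stands on one of the three coasters, within 10 mm of its middle.
- tin_c_mid (a point): one of three closed cylindrical tins that look the same: blue with a cream band and a steel lid and foot, 66 mm across, 110 mm tall, smooth straight sides; the point is its centre, half-way up (55 mm over its foot), z along its axis. One tin is full and weighs 460 to 550 g, the other two are part used and weigh 150 to 300 g; which is which differs every time and cannot be seen. Each stands on one of the three coasters, within 10 mm of its middle.
- coaster_red: red round coaster, 110 mm across, 4 mm thick, fixed to the table, a tin standing on it; origin at the centre of its underside, on the table top (z = 0). The three coasters lie in a loose row across the table, in any order.
- coaster_yellow: yellow round coaster, 110 mm across, 4 mm thick, fixed to the table, a tin standing on it; origin at the centre of its underside, on the table top (z = 0). The three coasters lie in a loose row across the table, in any order.
- coaster_green: green round coaster, 110 mm across, 4 mm thick, fixed to the table, a tin standing on it; origin at the centre of its underside, on the table top (z = 0). The three coasters lie in a loose row across the table, in any order.
- spice_jar_top (a point): small clear spice jar with a white cap, 42 mm across, 75 mm tall, standing between two coasters; point near the top of its axis, 70 mm up. Bystander.
- amber_bottle_top (a point): small amber glass bottle, 42 mm across, 95 mm tall, standing between two coasters; point near the top of its axis, 90 mm up. Bystander.
- white_jar_top (a point): white plastic jar, 96 mm across, 125 mm tall, beyond the coasters; point near the top of its axis, 120 mm up. Bystander.
- coffee_can_top (a point): orange can with a paper label, 100 mm across, 130 mm tall, beyond the coasters (larger than the tins); point at the centre of its top. Bystander.
- carton: closed cardboard carton 110 x 160 x 85 mm, beyond the coasters; origin at the centre of its underside. Bystander.
- tape_roll: empty cardboard core of tape lying flat, 90 mm across, 45 mm high, on the robot's side of the coasters; origin at the centre of its underside. Bystander.
- spoon: spoon lying flat on the robot's side of the coasters; origin at its underside. Bystander.

How it is judged:
On the way, in this order (a step that is already met when the one before it is completed fails the run):
1. the tin of the red coaster is hefted: held by the fingers more than 5 cm up, above its coaster (((height (world z) of tin_a_mid above 0.109 m and horizontal distance between tin_a_mid and coaster_red below 0.06 m and contact force between tin_a and the fingers above 0.5 N) or (height (world z) of tin_b_mid above 0.109 m and horizontal distance between tin_b_mid and coaster_red below 0.06 m and contact force between tin_b and the fingers above 0.5 N) or (height (world z) of tin_c_mid above 0.109 m and horizontal distance between tin_c_mid and coaster_red below 0.06 m and contact force between tin_c and the fingers above 0.5 N))), for 0.3 s.
2. that tin stands upright on the red coaster again, let go (((height (world z) of tin_a_mid between 0.053 and 0.065 m and angle between tin_a_mid's own z axis and vertical below 0.1 rad and distance of tin_a_mid from where it was at the start of the episode below 0.045 m and contact force between tin_a and the fingers below 0.1 N and horizontal distance between tin_a_mid and coaster_red below 0.04 m and linear speed of tin_a below 0.02 m/s) or (height (world z) of tin_b_mid between 0.053 and 0.065 m and angle between tin_b_mid's own z axis and vertical below 0.1 rad and distance of tin_b_mid from where it was at the start of the episode below 0.045 m and contact force between tin_b and the fingers below 0.1 N and horizontal distance between tin_b_mid and coaster_red below 0.04 m and linear speed of tin_b below 0.02 m/s) or (height (world z) of tin_c_mid between 0.053 and 0.065 m and angle between tin_c_mid's own z axis and vertical below 0.1 rad and distance of tin_c_mid from where it was at the start of the episode below 0.045 m and contact force between tin_c and the fingers below 0.1 N and horizontal distance between tin_c_mid and coaster_red below 0.04 m and linear speed of tin_c below 0.02 m/s))), for 0.2 s.
3. the tin of the yellow coaster is hefted: held by the fingers more than 5 cm up, above its coaster (((height (world z) of tin_a_mid above 0.109 m and horizontal distance between tin_a_mid and coaster_yellow below 0.06 m and contact force between tin_a and the fingers above 0.5 N) or (height (world z) of tin_b_mid above 0.109 m and horizontal distance between tin_b_mid and coaster_yellow below 0.06 m and contact force between tin_b and the fingers above 0.5 N) or (height (world z) of tin_c_mid above 0.109 m and horizontal distance between tin_c_mid and coaster_yellow below 0.06 m and contact force between tin_c and the fingers above 0.5 N))), for 0.3 s.
4. that tin stands upright on the yellow coaster again, let go (((height (world z) of tin_a_mid between 0.053 and 0.065 m and angle between tin_a_mid's own z axis and vertical below 0.1 rad and distance of tin_a_mid from where it was at the start of the episode below 0.045 m and contact force between tin_a and the fingers below 0.1 N and horizontal distance between tin_a_mid and coaster_yellow below 0.04 m and linear speed of tin_a below 0.02 m/s) or (height (world z) of tin_b_mid between 0.053 and 0.065 m and angle between tin_b_mid's own z axis and vertical below 0.1 rad and distance of tin_b_mid from where it was at the start of the episode below 0.045 m and contact force between tin_b and the fingers below 0.1 N and horizontal distance between tin_b_mid and coaster_yellow below 0.04 m and linear speed of tin_b below 0.02 m/s) or (height (world z) of tin_c_mid between 0.053 and 0.065 m and angle between tin_c_mid's own z axis and vertical below 0.1 rad and distance of tin_c_mid from where it was at the start of the episode below 0.045 m and contact force between tin_c and the fingers below 0.1 N and horizontal distance between tin_c_mid and coaster_yellow below 0.04 m and linear speed of tin_c below 0.02 m/s))), for 0.2 s.
5. the tin of the green coaster is hefted: held by the fingers more than 5 cm up, above its coaster (((height (world z) of tin_a_mid above 0.109 m and horizontal distance between tin_a_mid and coaster_green below 0.06 m and contact force between tin_a and the fingers above 0.5 N) or (height (world z) of tin_b_mid above 0.109 m and horizontal distance between tin_b_mid and coaster_green below 0.06 m and contact force between tin_b and the fingers above 0.5 N) or (height (world z) of tin_c_mid above 0.109 m and horizontal distance between tin_c_mid and coaster_green below 0.06 m and contact force between tin_c and the fingers above 0.5 N))), for 0.3 s.
At the end, for the whole second after the job is handed in: The heaviest tin is held by the fingers, upright within 0.3 rad, at rest, centre over 20 cm above the table; the other two stand upright, let go, within 45 mm of where they stood, each bearing on its coaster with under 3.7 N (part-used tins weigh under 3.0 N, the full one over 4.5 N) (((height (world z) of tin_a_mid above 0.2 m and angle between tin_a_mid's own z axis and vertical below 0.3 rad and linear speed of tin_a below 0.03 m/s and contact force between tin_a and the fingers above 1 N and height (world z) of tin_b_mid between 0.053 and 0.065 m and angle between each of tin_b_mid, tin_c_mid's own z axis and vertical below 0.1 rad and distance of each of tin_b_mid, tin_c_mid from where it was at the start of the episode below 0.045 m and contact force between each of tin_b, tin_c and the fingers below 0.1 N and contact force between each of tin_b, tin_c and anything else below 3.7 N and height (world z) of tin_c_mid between 0.053 and 0.065 m) or (height (world z) of tin_b_mid above 0.2 m and angle between tin_b_mid's own z axis and vertical below 0.3 rad and linear speed of tin_b below 0.03 m/s and contact force between tin_b and the fingers above 1 N and height (world z) of tin_a_mid between 0.053 and 0.065 m and angle between each of tin_a_mid, tin_c_mid's own z axis and vertical below 0.1 rad and distance of each of tin_a_mid, tin_c_mid from where it was at the start of the episode below 0.045 m and contact force between each of tin_a, tin_c and the fingers below 0.1 N and contact force between each of tin_a, tin_c and anything else below 3.7 N and height (world z) of tin_c_mid between 0.053 and 0.065 m) or (height (world z) of tin_c_mid above 0.2 m and angle between tin_c_mid's own z axis and vertical below 0.3 rad and linear speed of tin_c below 0.03 m/s and contact force between tin_c and the fingers above 1 N and height (world z) of tin_a_mid between 0.053 and 0.065 m and angle between each of tin_a_mid, tin_b_mid's own z axis and vertical below 0.1 rad and distance of each of tin_a_mid, tin_b_mid from where it was at the start of the episode below 0.045 m and contact force between each of tin_a, tin_b and the fingers below 0.1 N and contact force between each of tin_a, tin_b and anything else below 3.7 N and height (world z) of tin_b_mid between 0.053 and 0.065 m))); the arm keeps its last pose, push and grip.
It fails at once if a tin is tipped by more than about 35 degrees (angle between any of tin_a_mid, tin_b_mid, tin_c_mid's own z axis and vertical above 0.6 rad).
It fails at once if a bystander is shifted by more than 3 cm or knocked over (distance of any of spice_jar_top, amber_bottle_top, white_jar_top, coffee_can_top, carton, tape_roll, spoon from where it was at the start of the episode above 0.03 m).
It also fails if it takes over 72 s, if anything falls off the work surface, if the arm or the gripper's body presses on something with over 40 N, if the wrist force passes 120 N, or if a joint passes its speed limit or range.

## Working session

There is one attempt and no reset: what is moved stays moved. The work goes in short steps, each a Python script; the robot and the scene stay as the last script left them, time stands still between calls to the robot, and variables do not carry over. Pictures are saved under pics/ and viewed, and the job is handed in when it is done.

```bash
ls; mkdir -p pics; python3 - <<'E'
from rig import bot, vision
import cv2, numpy as np
print(bot.read_state())
for c in ("scene","top"):
    im,d=vision.read_camera(c)
    cv2.imwrite(f"pics/{c}0.png",im[:,:,::-1])
    np.savez(f"{c}0.npz",im=im,d=d)
    p=vision.camera_params(c); print(c,p)
    for n in ["tin_a_mid","coaster_red","coaster_yellow","coaster_green","spice_jar_top","amber_bottle_top","white_jar_top","coffee_can_top","carton","tape_roll","spoon"]:
        print(n,[(np.round(x["at"],1).tolist(),round(x["score"],2)) for x in vision.boxes_of(c,n)])
E
```

```text
pics
{'t': 0.0, 'q': array([ 1.16798344e+00,  3.20265821e-01,  1.56566403e+00, -1.78964059e-05,
        1.25739926e+00, -2.00102862e-02]), 'joint_velocities': array([-2.51920297e-04, -3.48533122e-04, -8.39325623e-05, -3.99687479e-04,
       -6.72699068e-05, -1.69393322e-03]), 'effort': array([-2.51112215e-04, -4.12479579e+01, -2.31978858e+01,  7.26515288e-02,
        4.56007209e-02, -1.33144581e-04]), 'tcp_pos': array([0.2145659 , 0.53286258, 0.18064114]), 'eef_rot': array([-1.73867922e-04,  1.90232004e-01,  9.81738779e-01, -8.50679559e-04]), 'wrist_force': array([-0.50245922,  0.11017849, -0.31341317]), 'wrist_torque': array([-0.06734783,  0.04907606,  0.03086599]), 'grip_width': 0.09124935213217149}
scene {'intrinsics': array([[410.5670919 ,   0.        , 263.02612162],
       [  0.        , 410.5670919 , 189.7744301 ],
       [  0.        ,   0.        ,   1.        ]]), 'R': array([[-0.86997397,  0.49308695, -0.00324905],
       [ 0.31656526,  0.5534532 , -0.77037393],
       [-0.37806313, -0.6712338 , -0.63758408]]), 't': array([ 0.51444724, -0.11573413,  1.25361999])}
tin_a_mid
[... 524 characters left out ...]
  0.        , 374.37499442, 192.16301417],
       [  0.        ,   0.        ,   1.        ]]), 'R': array([[-6.23647062e-03, -9.99308183e-01,  3.66641774e-02],
       [-9.89147807e-01,  7.82567231e-04, -1.46921758e-01],
       [ 1.46791423e-01, -3.71825639e-02, -9.88468378e-01]]), 't': array([-0.00625437,  0.59008399,  0.82281622])}
tin_a_mid []
coaster_red [([234.0, 254.8], 0.84)]
coaster_yellow [([217.8, 368.3], 0.78)]
coaster_green [([209.1, 148.9], 0.82)]
spice_jar_top [([197.7, 187.7], 0.87)]
amber_bottle_top [([176.0, 314.4], 0.87)]
white_jar_top [([126.7, 357.4], 0.62)]
coffee_can_top [([127.9, 148.4], 0.83)]
carton [([112.4, 244.5], 0.89)]
tape_roll []
spoon [([300.2, 183.0], 0.96)]
```

View pics/scene0.png

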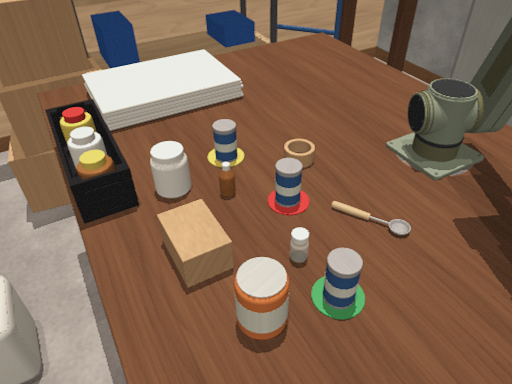

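View pics/top0.png

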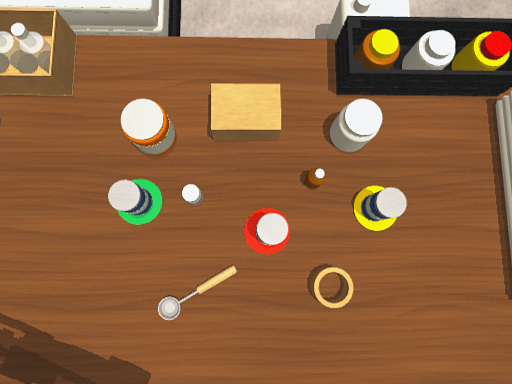

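The scene view shows the tins on yellow (~225,145), red (~288,185) and green (~342,280), given as column, row. Amber stands near yellow, spice near green, and tape and spoon on the robot side. The top view agrees, with lids at about (391,202), (272,229) and (125,195). Next I measure positions from both depth views.

```bash
cat > geo.py <<'E'
import numpy as np, cv2
from scipy.optimize import least_squares
def cloud(vision,c,d):
    p=vision.camera_params(c);K=p["intrinsics"];v,u=np.mgrid[:384,:512]
    X=np.stack([(u-K[0,2])/K[0,0]*d,(v-K[1,2])/K[1,1]*d,d],-1)
    W=(X-p["t"])@p["R"]
    W[d<=0]=np.nan
    return W
def circ(P,r=None):
    m=P.mean(0)
    if r is None:
        f=lambda s:np.hypot(P[:,0]-s[0],P[:,1]-s[1])-s[2]
        return least_squares(f,[*m,.04],loss="soft_l1",f_scale=.002).x
    f=lambda s:np.hypot(P[:,0]-s[0],P[:,1]-s[1])-r
    return least_squares(f,m,loss="soft_l1",f_scale=.002).x
E
python3 - <<'E'
from rig import bot, vision
from geo import *
px={"scene":{"red":(205,292),"yellow":(159,215),"green":(306,336)},"top":{"red":(234,255),"yellow":(218,368),"green":(209,149)}}
for c in ("scene","top"):
    z=np.load(c+"0.npz");W=cloud(vision,c,z["d"]);im=z["im"]
    hsv=cv2.cvtColor(im,cv2.COLOR_RGB2HSV)
    H,S,V=[hsv[...,i].astype(int) for i in range(3)]
    print(c,"table z",np.nanmedian(W[...,2][(S>50)&(H<20)&(np.abs(W[...,2])<.02)]))
    sat=(S>190)&(V>110)
    m={"red":sat&((H<5)|(H>175)),"yellow":sat&(H>25)&(H<33),"green":sat&(H>50)&(H<85)}
    for k in m:
        r0,c0=px[c][k];win=np.zeros_like(sat);win[r0-45:r0+45,c0-50:c0+50]=1
        P=W[m[k]&win&(np.abs(W[...,2])<.03)]
        h=cv2.convexHull(P[:,:2].astype(np.float32))[:,0]
        print(k,len(P),"z",np.median(P[:,2]).round(4),"minEnc",cv2.minEnclosingCircle(h),"fit",circ(h,.055))
        cc=circ(h,.055)
        near=(np.hypot(W[...,0]-cc[0],W[...,1]-cc[1])<.075)
        L=W[near&(W[...,2]>.1)]; zt=np.median(L[:,2]); L=L[np.abs(L[:,2]-zt)<.006]
        h=cv2.convexHull(L[:,:2].astype(np.float32))[:,0]
        print("  lid",len(L),"z",zt.round(4),"centroid",L[:,:2].mean(0).round(4),"fit",circ(h),circ(h,.033))
        b=W[near&(W[...,2]>.02)&(W[...,2]<.1)]; 
        print("  side fit",len(b),circ(b[:,:2]))
    for n,(lo,hi) in {"spice":(.05,.1),"amber":(.07,.12)}.items():pass
    for n in ["spice_jar_top","amber_bottle_top","white_jar_top","coffee_can_top","carton","tape_roll","spoon"]:
        bx=vision.boxes_of(c,n)
        if bx:
            r,cc=np.round(bx[0]["at"]).astype(int);print(n,W[r,cc].round(3))
E
```

```text
scene table z -0.0012805278474425493
red 47 z 0.0021 minEnc ((0.5120716094970703, -0.002034081146121025), 0.03931195288896561) fit [ 0.48805102 -0.02472909]
  lid 381 z 0.1124 centroid [ 0.5018 -0.0275] fit [ 0.50062639 -0.02999119  0.0329657 ] [ 0.50063137 -0.02999598]
  side fit 621 [ 0.49914666 -0.03153657  0.03255685]Traceback (most recent call last):
  File "<stdin>", line 14, in <module>
TypeError: 'NoneType' object is not subscriptable
```

```bash
python3 - <<'E'
from rig import bot, vision
from geo import *
px={"scene":{"red":(205,290),"yellow":(156,225),"green":(296,338)},"top":{"red":(230,267),"yellow":(208,376),"green":(201,140)}}
for c in ("scene","top"):
    z=np.load(c+"0.npz");W=cloud(vision,c,z["d"]);im=z["im"]
    hsv=cv2.cvtColor(im,cv2.COLOR_RGB2HSV)
    H,S,V=[hsv[...,i].astype(int) for i in range(3)]
    sat=(S>150)&(V>90)
    m={"red":sat&((H<4)|(H>172))&(im[...,0]>130),"yellow":sat&(H>22)&(H<36)&(V>150),"green":sat&(H>45)&(H<90)}
    for k in m:
        r0,c0=px[c][k];win=np.zeros_like(sat);win[r0-45:r0+45,c0-50:c0+50]=1
        P=W[m[k]&win&(np.abs(W[...,2])<.02)]
        h=cv2.convexHull(P[:,:2].astype(np.float32))[:,0]
        cc,rr=cv2.minEnclosingCircle(h)
        print(c,k,len(P),"z",np.median(P[:,2]).round(4),"minEnc",np.round(cc,4),round(rr,4),"fit",circ(h,.055).round(4))
        near=(np.hypot(W[...,0]-cc[0],W[...,1]-cc[1])<.065)
        L=W[near&(W[...,2]>.1)]; zt=np.median(L[:,2]); L=L[np.abs(L[:,2]-zt)<.006]
        h=cv2.convexHull(L[:,:2].astype(np.float32))[:,0]
        print("  lid",len(L),"z",zt.round(4),"centroid",L[:,:2].mean(0).round(4),"fit",circ(h).round(4),circ(h,.033).round(4))
        b=W[near&(W[...,2]>.02)&(W[...,2]<.1)]; 
        print("  side fit",len(b),circ(b[:,:2]).round(4))
    for n in ["spice_jar_top","amber_bottle_top","white_jar_top","coffee_can_top","carton","tape_roll","spoon"]:
        bx=vision.boxes_of(c,n)
        if bx:
            r,cc=np.round(bx[0]["at"]).astype(int);print(n,W[r,cc].round(3))
E
```

```text
scene red 472 z 0.0025 minEnc [ 0.5004 -0.0262] 0.056 fit [ 0.5001 -0.0258]
  lid 381 z 0.1124 centroid [ 0.5018 -0.0275] fit [ 0.5006 -0.03    0.033 ] [ 0.5006 -0.03  ]
  side fit 621 [ 0.4991 -0.0315  0.0326]
scene yellow 49 z 0.0014 minEnc [ 0.5646 -0.2672] 0.0462 fit [ 0.5535 -0.2919]
  lid 259 z 0.1121 centroid [ 0.5565 -0.2836] fit [ 0.5548 -0.2863  0.0329] [ 0.5547 -0.2863]
  side fit 528 [ 0.554  -0.2886  0.0329]
scene green 1 z 0.0016 minEnc [0.5904 0.3296] 0.0001 fit [0.6293 0.3685]
  lid 571 z 0.1127 centroid [0.5763 0.2898] fit [0.574  0.2857 0.0291] [0.5717 0.2816]
  side fit 846 [0.5705 0.2794 0.0328]
spice_jar_top [0.584 0.164 0.049]
amber_bottle_top [ 0.634 -0.124  0.051]
white_jar_top [ 0.751 -0.188  0.095]
coffee_can_top [0.758 0.28  0.123]
carton [0.794 0.076 0.082]
tape_roll [ 0.342 -0.199  0.013]
spoon [0.36  0.139 0.013]
top red 646 z 0.0035 minEnc [ 0.5035 -0.0286] 0.0547 fit [ 0.5036 -0.0286]
  lid 780 z 0.1139 centroid [ 0.5022 -0.033 ] fit [ 0.5025 -0.0331  0.0327] [ 0.5024 -0.0331]
  side fit 27 [ 0.5022 -0.0332  0.0329]
top yellow 653 z 0.0033 minEnc [ 0.5584 -0.296 ] 0.0564 fit [ 0.5582 -0.2958]
  lid 756 z 0.1136 centroid [ 0.5571 -0.2885] fit [ 0.5575 -0.2893  0.0329] [ 0.5576 -0.2894]
  side fit 326 [ 0.5575 -0.2899  0.0329]
top green 699 z 0.0036 minEnc [0.5749 0.2765] 0.0546 fit [0.5749 0.2769]
  lid 800 z 0.114 centroid [0.573  0.2768] fit [0.5736 0.2775 0.0329] [0.5736 0.2775]
  side fit 288 [0.5736 0.2779 0.0329]
spice_jar_top [0.573 0.15  0.072]
amber_bottle_top [ 0.622 -0.132  0.077]
white_jar_top [ 0.722 -0.221  0.123]
coffee_can_top [0.715 0.229 0.127]
carton [0.768 0.025 0.086]
spoon [0.346 0.165 0.014]
```

```bash
cat > act.py <<'E'
from rig import bot, vision
import numpy as np
Q=[0,0,1,0]; ZG=0.061
T={"red":(.501,-.0325),"yellow":(.556,-.289),"green":(.572,.278)}
def wr(n=6):
    f=[]
    for _ in range(n):
        bot.pause(.08); f.append(bot.read_state()["wrist_force"][2])
    return round(np.mean(f),3)
def st(s):
    r=bot.read_state(); print(s,"t",round(r["t"],2),"tcp",r["tcp_pos"].round(4),"w",round(r["grip_width"],4),"F",r["wrist_force"].round(2),flush=True)
def pick(k,dz=.08):
    x,y=T[k]
    bot.goto([x,y,.22],Q); st("above")
    f0=wr()
    bot.movel([x,y,ZG],max_speed=.12); st("down")
    bot.set_gripper(.05,force=35); st("gripped")
    bot.movel([x,y,ZG+dz],max_speed=.08); bot.pause(.4)
    f1=wr(); st("lifted"); print(k,"dFz",f0,f1,"->",round(f0-f1,3))
def put(k):
    x,y=T[k]
    bot.movel([x,y,ZG+.015],max_speed=.1)
    bot.movel([x,y,ZG+.001],max_speed=.03); st("set")
    bot.set_gripper(.091); st("open"); bot.pause(.4)
    bot.movel([x,y,.22],max_speed=.15); st("clear")
E
python3 - <<'E'
from act import *
import cv2
pick("red")
im,d=vision.read_camera("scene"); cv2.imwrite("pics/red_up.png",im[:,:,::-1])
E
```

```text
above t 4.17 tcp [ 0.5011 -0.0319  0.2199] w 0.0912 F [ 0.03  0.24 -0.92]
down t 6.14 tcp [ 0.5016 -0.0326  0.0616] w 0.0913 F [-0.51 -0.93 -0.35]
gripped t 6.66 tcp [ 0.5012 -0.0328  0.0613] w 0.0654 F [-0.64 -1.57  1.38]
lifted t 8.71 tcp [ 0.501  -0.0325  0.141 ] w 0.0652 F [ 0.36  0.57 -4.8 ]
red dFz 0.144 -4.3 -> 4.444
```

View pics/red_up.png

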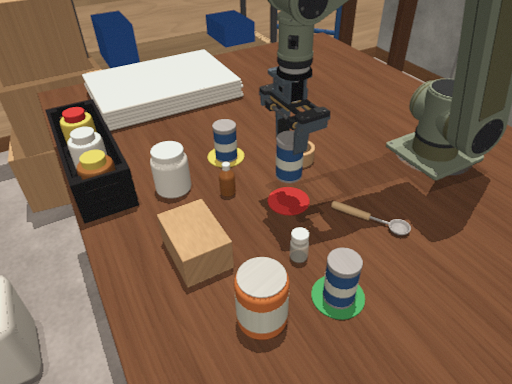

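The red tin is up at about (288,157), upright and clear of its coaster. It reads about 4.4 N with noise, so I take a longer reading and then set it down.

```bash
python3 - <<'E'
from act import *
import cv2
print("held", wr(12)); put("red"); print("free",wr(12)); 
im,d=vision.read_camera("scene"); cv2.imwrite("pics/red_dn.png",im[:,:,::-1])
pick("yellow"); print("held",wr(6))
im,d=vision.read_camera("scene"); cv2.imwrite("pics/yel_up.png",im[:,:,::-1])
E
python3 -c "
import cv2,numpy as np
cv2.imwrite('pics/c1.png',np.hstack([cv2.imread('pics/red_dn.png')[60:330,100:],cv2.imread('pics/yel_up.png')[60:330,130:]])[:,:800])"
```

```text
held -4.387
set t 11.18 tcp [ 0.501  -0.0325  0.0619] w 0.0653 F [ 1.   -0.19 -4.39]
open t 11.76 tcp [ 0.5011 -0.0325  0.0622] w 0.0912 F [0.68 0.41 1.06]
clear t 13.36 tcp [ 0.5003 -0.0325  0.219 ] w 0.0909 F [ 0.01  0.18 -0.1 ]
free -0.059
above t 15.43 tcp [ 0.556  -0.2877  0.2201] w 0.091 F [-0.51  0.12  0.67]
down t 17.41 tcp [ 0.5566 -0.2893  0.0618] w 0.091 F [-0.02 -0.02 -0.45]
gripped t 17.93 tcp [ 0.5562 -0.2892  0.0613] w 0.0657 F [ 0.48 -0.27  1.28]
lifted t 19.98 tcp [ 0.556 -0.289  0.141] w 0.0652 F [ 0.1  -0.92 -1.5 ]
yellow dFz -0.204 -1.647 -> 1.443
held -1.484
```

View pics/c1.png

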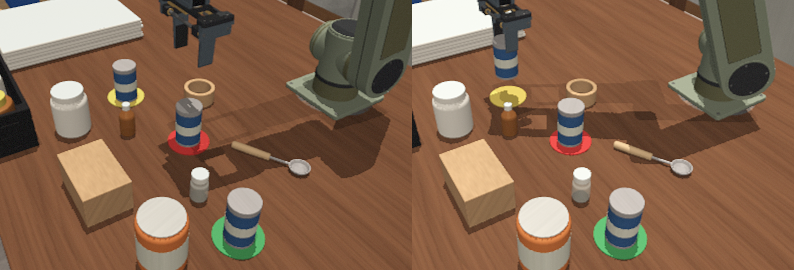

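The red tin stands upright on its coaster again, and the yellow tin is held up and reads about 1.4 N. Next are the yellow put-down and the green heft.

```bash
python3 - <<'E'
from act import *
import cv2
put("yellow"); print("free",wr(8)); 
bot.movel([.55,-.25,.27],max_speed=.2)
im,d=vision.read_camera("scene"); cv2.imwrite("pics/yel_dn.png",im[:,:,::-1])
pick("green"); print("held",wr(8))
im,d=vision.read_camera("scene"); cv2.imwrite("pics/gr_up.png",im[:,:,::-1])
E
python3 -c "
import cv2,numpy as np
cv2.imwrite('pics/c2.png',np.hstack([cv2.imread('pics/yel_dn.png')[60:330,100:],cv2.imread('pics/gr_up.png')[60:330,130:]])[:,:800])"
```

```text
set t 21.94 tcp [ 0.556  -0.289   0.0619] w 0.065 F [ 0.53 -0.37 -1.51]
open t 22.52 tcp [ 0.556  -0.289   0.0621] w 0.0913 F [ 0.68  0.25 -0.58]
clear t 24.12 tcp [ 0.5555 -0.2887  0.2189] w 0.0907 F [ 0.35  0.64 -0.76]
free -0.165
above t 27.23 tcp [0.5725 0.2769 0.2201] w 0.0909 F [-0.06 -0.33 -0.08]
down t 29.2 tcp [0.5726 0.2783 0.0618] w 0.0909 F [ 0.37 -0.42  0.68]
gripped t 29.72 tcp [0.5721 0.278  0.0612] w 0.0654 F [ 0.19 -0.55  1.17]
lifted t 31.77 tcp [0.572 0.278 0.141] w 0.0651 F [ 0.03  0.12 -3.42]
green dFz 0.166 -2.682 -> 2.848
held -2.427
```

View pics/c2.png

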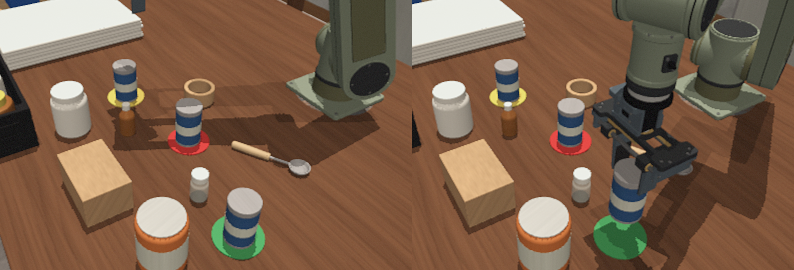

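The yellow tin is back upright and the green tin reads about 2.6 N. Red, at 4.4 N, is the full one. I put green back, then take red and hold it up.

```bash
python3 - <<'E'
from act import *
import cv2
put("green")
pick("red",dz=.20); print("held",wr(5)); 
im,d=vision.read_camera("scene"); cv2.imwrite("pics/fin.png",im[:,:,::-1])
im,d=vision.read_camera("top"); cv2.imwrite("pics/fin_t.png",im[:,:,::-1])
st("end")
E
python3 -c "
import cv2,numpy as np
cv2.imwrite('pics/c3.png',cv2.resize(np.hstack([cv2.imread('pics/fin.png'),cv2.imread('pics/fin_t.png')]),(800,300)))"
```

```text
set t 33.9 tcp [0.572  0.278  0.0619] w 0.0655 F [ 0.15  0.77 -2.95]
open t 34.48 tcp [0.572  0.278  0.0621] w 0.0908 F [ 0.37 -0.02  0.78]
clear t 36.08 tcp [0.5714 0.2777 0.2189] w 0.0913 F [ 0.13 -0.41 -1.2 ]
above t 37.29 tcp [ 0.5016 -0.0318  0.22  ] w 0.091 F [-0.76 -0.41  0.49]
down t 39.27 tcp [ 0.5016 -0.0326  0.0616] w 0.091 F [-0.83  0.04 -0.63]
gripped t 39.78 tcp [ 0.5012 -0.0327  0.0612] w 0.0652 F [ 0.25 -0.56  1.24]
lifted t 43.33 tcp [ 0.501  -0.0325  0.261 ] w 0.0654 F [ 0.17  0.36 -4.62]
red dFz 0.011 -4.672 -> 4.683
held -4.707
end t 43.85 tcp [ 0.501  -0.0325  0.261 ] w 0.0652 F [ 0.02  0.01 -4.05]
```

View pics/c3.png

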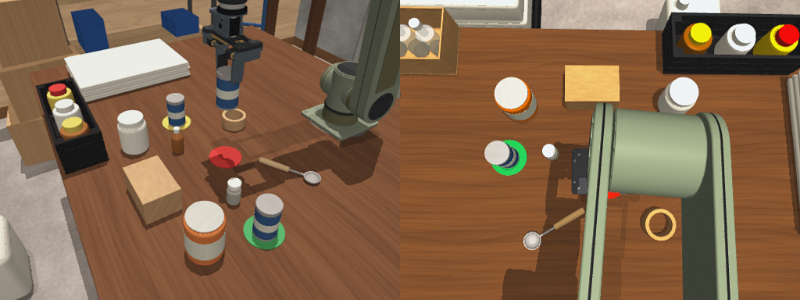

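The red tin is held upright at about (227,90) in the left picture. The yellow and green tins stand on their coasters and the bystanders are unmoved.

```bash
python3 -c "
from rig import bot
bot.hand_in()"
```

```text
the job is handed in; nothing more can be done
```

I lifted the tins in the order red, yellow, green and set each one back on its own coaster. I then took the red-coaster tin up again as the heaviest and handed the job in at about 44 s.

- **Weights:** the wrist force read about 4.4 N for red on the first lift and 4.7 N on the second. Yellow read about 1.4 N and green 2.4 to 2.8 N. The readings were noisy, and red's first one fell just under the 4.5 N given for a full tin. The gap to the other two was still clear.
- **Final hold:** the TCP is at z = 0.261, and the tin was raised 0.20 m from its coaster. That puts its foot roughly 20 cm above the table. The height comes from the arm's travel; I did not measure it in the camera.
- **Last pictures:** they show the held tin upright, the yellow and green tins standing on their coasters, and the bystanders looking unmoved. The arm hid the yellow tin in the top view, so I could check it only in the scene view.

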